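Start the boost under the soup pot on a two-zone hob

ROBOT

A 6-joint arm with a two-finger parallel gripper is mounted at the origin on the work surface. World frame = base frame: x ahead of the robot, y to its left, z up, the work surface at z = 0. Lengths are in m, angles in rad, forces in N, time in s.
With the tool pointing down it reaches from about 0.35 to 0.925 m from the base axis. Payload 6.4 kg.
Tool frame: the origin (TCP) lies at the very end of the fingers, on their centre line; the grasp point (between the pads) lies bot.grip_depth behind it (bot.grip_depth is the distance from the TCP to the grasp point, in m); z points along the fingers, y is the line along which they close (so a half turn about z gives the same grasp; the last joint's range is limited). The gripper opens to 85 mm and grips with 20 to 120 N. Pads are 22 mm wide; open, the fingers measure 114 mm over their backs; the gripper's body (76 mm by 85 mm) begins 54 mm behind the grasp point. The pads swing forward as they close: fully open they stand 13 mm farther back than shut.
Start: joints at [-1.406, 0.245, 1.558, -0, 1.339, -0.174], TCP at [0.216, -0.613, 0.231] pointing down, gripper open.
Joint ranges: [-3.13, 3.13], [-1.02, 2.26], [0.13, 2.54], [-0.95, 4.09], [0.21, 2.88], [-2.74, 2.74]. Speed limits (rad/s): [2.57, 2.57, 3.14, 3.14, 3.14, 3.14].

INTERFACE

Orientations are given as a unit quaternion [x, y, z, w].
In Python, from rig import bot, hand, optics, finish_job gives the robot as it stands. Calls block until the motion is done:
- bot.move_to(position, orientation): joint-space move of the TCP to a pose.
- bot.movel(position, attitude=None, vel=0.15): straight line of the TCP; attitude=None keeps the orientation; vel is the mean speed in m/s.
- bot.set_joints(angles): joint-space move.
- hand.grip(opening, strength=None): finger opening in m; strength is the grip in N (None keeps the last); returns when the fingers have stopped.
- bot.sleep(seconds).
- bot.solve_ik(position, orientation): joint angles nearest the present ones, or None.
- bot.get_obs(): the state.
- optics.read_camera(name): name is "scene" or "top"; returns the picture (384x512x3 uint8, red, green, blue); there is no depth.
- optics.calibration(name): a dict with "intrinsics" (3x3 intrinsics, pixels), "R" (3x3) and "t" (3): a world point X has camera coordinates R X + t. Camera axes: x right, y down, z forward; pixel columns grow to the right and rows downward; lengths in m; the calibration is good to about 2 mm. A picture is of the moment at which its call begins. calibration takes no time and is no camera call.
A pose or a line that the arm cannot do raises bot.PlanningError and nothing moves.
- finish_job(): hands the job in; it is judged then, once.
Trained networks look in the newest picture that a camera, given by its name, has taken for a name from the list of things; names that differ only in an ending like _2 or _b are one class to them, and where a whole thing is asked for, a point or a joint stands for the part that bears it (a point fixed in the world has none). Each returns a list of dicts, best first, with "conf" (0 to 1); they miss things now and then, are a little off and sometimes report something else, mostly with a low value. They report only what shows in the picture. A call takes as long as a camera call. They do not tell look-alikes from the thing itself.
- optics.boxes_of(query, camera): "at" ([column, row] in pixels, amid what is visible of it).
- optics.trace(query, camera): "pixels" (384x512 bool, what is visible of it) and "at" ([column, row] in pixels, amid what is visible of it).
- optics.place_of(query, camera): "at" ([column, row] in pixels: a listed point, or the origin of a listed thing).
The state is a dict: "t": time; "joint_positions": joint angles; "dq": joint speeds; "tau": joint torques, N m; "eef_pos": TCP position; "tcp_rot": TCP orientation; "force": force on the tool from outside, world axes, zero at the start; "moment": the same for the moment, N m; "finger_gap": finger opening in m; "grip_force": force on a finger pad.
Only numpy, scipy, OpenCV 4.12 (cv2) and the standard library are available. Lean on these libraries where they do the work, as an engineer would, in place of code of your own. Each camera call takes 0.05 s, during which the arm holds its last target. There are 200 camera calls.

TASK

Bring the soup to the boil on the two-zone induction hob: with a fingertip, lightly press the large round on/off key in the middle of the key row, then the square zone key on the side where the lidded soup pot stands, then the long boost key at the right end, letting each key come back up before the next, and take the hand clear. Press no other key and don't lean on the hob or its keys; the pot, its lid, the pan and everything else on the worktop stay where they are, neither shifted, gripped nor lifted.

Things in the scene. Friction and masses are not known exactly. Their poses are not given: they have to be found in the camera images.
- hob: two-zone induction hob, 600 (y) x 380 (x) x 65 mm, stands fast. Origin: centre of its underside; x to its back, y to its left seen from the robot. Black glass deck, top 65 mm up, from x = -100 mm back; in front of it a black fascia, top 55 mm up, x = -190 to -100, with a row of seven grey keys at x = -148 mm, caps' tops 64 mm up. Left and right are as seen from the robot
- key_timer (a joint): how far this key is pressed down, in m: 0 up, 0.007 fully down. A small round key, 20 mm across, at the left end, 225 mm left of the middle. Sprung: it starts to move at 1 N, counts as pressed at 2 mm (4.2 N), is fully down at 12 N and comes back up when let go
- key_zone_left (a joint): how far this key is pressed down, in m: 0 up, 0.007 fully down. A square key, 32 x 32 mm, 150 mm left of the middle, straight in front of the left cooking zone: it selects the left zone. Sprung: it starts to move at 1 N, counts as pressed at 2 mm (4.2 N), is fully down at 12 N and comes back up when let go
- key_minus (a joint): how far this key is pressed down, in m: 0 up, 0.007 fully down. A bar-shaped key, 28 mm wide and 11 mm deep, 75 mm left of the middle. Sprung: it starts to move at 1 N, counts as pressed at 2 mm (4.2 N), is fully down at 12 N and comes back up when let go
- key_power (a joint): how far this key is pressed down, in m: 0 up, 0.007 fully down. The largest round key, 42 mm across, in the middle of the row: it switches the hob on. Sprung: it starts to move at 1 N, counts as pressed at 2 mm (4.2 N), is fully down at 12 N and comes back up when let go
- key_plus (a joint): how far this key is pressed down, in m: 0 up, 0.007 fully down. A cross-shaped key, 28 x 28 mm, arms 11 mm wide, 75 mm right of the middle. Sprung: it starts to move at 1 N, counts as pressed at 2 mm (4.2 N), is fully down at 12 N and comes back up when let go
- key_zone_right (a joint): how far this key is pressed down, in m: 0 up, 0.007 fully down. A square key, 32 x 32 mm, 150 mm right of the middle, straight in front of the right cooking zone: it selects the right zone. Sprung: it starts to move at 1 N, counts as pressed at 2 mm (4.2 N), is fully down at 12 N and comes back up when let go
- key_boost (a joint): how far this key is pressed down, in m: 0 up, 0.007 fully down. A long key with round ends, 56 mm wide and 24 mm deep, at the right end, 228 mm right of the middle: it starts the boost. Sprung: it starts to move at 1 N, counts as pressed at 2 mm (4.2 N), is fully down at 12 N and comes back up when let go
- key_power_top (a point): centre of the top face of the power key's cap, 64 mm above the worktop while the key is up; moves with the key; its axes are the hob's
- key_zone_left_top (a point): centre of the top face of the zone left key's cap, 64 mm above the worktop while the key is up; moves with the key; its axes are the hob's
- key_zone_right_top (a point): centre of the top face of the zone right key's cap, 64 mm above the worktop while the key is up; moves with the key; its axes are the hob's
- key_boost_top (a point): centre of the top face of the boost key's cap, 64 mm above the worktop while the key is up; moves with the key; its axes are the hob's
- zone_left (a point): centre of the left cooking zone on the hob's glass (hob frame x = +45 mm, y = +150 mm, z = 65 mm)
- zone_right (a point): centre of the right cooking zone on the hob's glass (hob frame x = +45 mm, y = -150 mm, z = 65 mm)
- pot: steel soup pot, 180 mm across and 115 mm high, with a loop handle on each side (252 mm over the handles) and a lid; 1.9 kg, loose. It stands on the left or on the right cooking zone, within 12 mm of its centre. Origin: centre of its underside
- pot_lid: steel lid of the soup pot, 185 mm across, with a black knob on top; loose. Origin: centre of its rim's underside, level with the pot's rim (115 mm above the pot's origin); the knob's top is 38 mm higher, 218 mm above the worktop
- pan: open shallow dark pan, 210 mm across and 45 mm high, two loop handles, no lid; loose, on the other cooking zone. Leave alone. Origin: centre of its underside
- bowl: cream soup bowl, 190 mm across and 75 mm high, loose, at the right. Leave alone. Origin: centre of its underside
- spoon: steel spoon, loose on the worktop in front of the hob's right half. Leave alone. Origin: its middle, at the underside
- jug: glass measuring jug, 112 mm across and 120 mm high, handle towards its -y, loose, right of the hob. Leave alone. Origin: centre of its underside
- dish: small white sauce dish, 104 mm across and 36 mm high, loose, in front of the hob's left half. Leave alone. Origin: centre of its underside
- oil: amber oil bottle, 58 mm across and 190 mm high, loose, left of the hob. Leave alone. Origin: centre of its underside
There are look-alikes about, which are no part of the job. What is shaped like the pot but red is not meant.

How it is judged:
On the way, in this order (a step that is already met when the one before it is completed fails the run):
1. the large round on/off key is pressed at least 2 mm with the fingers, all other keys up (value of joint key_power above 0.002 m and contact force between the fingers and hob above 0.3 N and value of joint each of key_timer, key_zone_left, key_minus, key_plus, key_zone_right, key_boost below 0.0015 m), for 0.04 s.
2. the zone key on the pot's side is pressed at least 2 mm with the fingers, all other keys up (((horizontal distance between pot and zone_left below 0.05 m and (value of joint key_zone_left above 0.002 m and contact force between the fingers and hob above 0.3 N and value of joint each of key_timer, key_minus, key_power, key_plus, key_zone_right, key_boost below 0.0015 m)) or (horizontal distance between pot and zone_right below 0.05 m and (value of joint key_zone_right above 0.002 m and contact force between the fingers and hob above 0.3 N and value of joint each of key_timer, key_zone_left, key_minus, key_power, key_plus, key_boost below 0.0015 m)))), for 0.04 s.
3. the boost key is pressed at least 2 mm with the fingers, all other keys up (value of joint key_boost above 0.002 m and contact force between the fingers and hob above 0.3 N and value of joint each of key_timer, key_zone_left, key_minus, key_power, key_plus, key_zone_right below 0.0015 m), for 0.04 s.
At the end, for the whole second after the job is handed in: all seven keys are up again (within 1 mm); the pot, upright and at rest, and its lid are within 10 mm of where they began, and each other loose thing within 20 mm (value of joint each of key_timer, key_zone_left, key_minus, key_power, key_plus, key_zone_right, key_boost below 0.001 m and (horizontal distance between pot and zone_left below 0.05 m or horizontal distance between pot and zone_right below 0.05 m) and distance of each of pot, pot_lid from where it was at the start of the episode below 0.01 m and angle between pot's own z axis and vertical below 0.05 rad and linear speed of pot below 0.02 m/s and distance of each of pan, bowl, spoon, jug, dish, oil from where it was at the start of the episode below 0.02 m); the robot touches nothing.
It fails at once if a key that the job does not need (timer, minus, plus) is pressed (value of joint any of key_timer, key_minus, key_plus above 0.002 m).
It fails at once if the zone key of the zone where the pot does not stand is pressed ((horizontal distance between pot and zone_left below 0.05 m and value of joint key_zone_right above 0.002 m) or (horizontal distance between pot and zone_right below 0.05 m and value of joint key_zone_left above 0.002 m)).
It fails at once if the hob or a key is pushed with more than 20 N (contact force between any of the fingers, the arm and hob above 20 N).
It fails at once if the pot or its lid is shifted or lifted by more than 10 mm (distance of any of pot, pot_lid from where it was at the start of the episode above 0.01 m).
It fails at once if another thing on the worktop is shifted or lifted by more than 20 mm (distance of any of pan, bowl, spoon, jug, dish, oil from where it was at the start of the episode above 0.02 m).
It also fails if it takes over 40 s, if anything falls off the work surface, if the arm or the gripper's body presses on something with over 40 N, if the wrist force passes 120 N, or if a joint passes its speed limit or range.

## Working session

There is one attempt and no reset: what is moved stays moved. The work goes in short steps, each a Python script; the robot and the scene stay as the last script left them, time stands still between calls to the robot, and variables do not carry over. Pictures are saved under pics/ and viewed, at most 10 in all, crops included, and the job is handed in when it is done.

```bash
mkdir -p pics
cat > h.py <<'E'
import numpy as np, cv2
from rig import bot, hand, optics, finish_job
def w(cam,px,z):
    c=optics.calibration(cam);K,R,t=[np.array(c[k]) for k in("intrinsics","R","t")]
    d=R.T@np.linalg.inv(K)@np.array([px[0],px[1],1.]);o=-R.T@t
    return o+d*(z-o[2])/d[2]
E
python3 - <<'E'
from h import *
for c in("top","scene"):
    cv2.imwrite(f"pics/{c}0.png",optics.read_camera(c)[:,:,::-1])
    for q,z in(("key_power_top",.064),("key_zone_left_top",.064),("key_zone_right_top",.064),("key_boost_top",.064),("zone_left",.065),("zone_right",.065),("pot",.065),("pot_lid",.18),("pan",.065),("hob",0)):
        for r in optics.place_of(q,c)[:2]: print(c,q,round(r["conf"],2),np.round(r["at"],1),np.round(w(c,r["at"],z),4))
s=bot.get_obs();print(s["t"],s["eef_pos"],s["tcp_rot"],s["finger_gap"],bot.grip_depth)
E
```

```text
top key_power_top 0.62 [224.1 195.6] [0.4825 0.0809 0.064 ]
top key_power_top 0.51 [259.8 189.3] [ 0.5085 -0.0553  0.064 ]
top key_zone_left_top 0.43 [222.1 194.6] [0.4862 0.0886 0.064 ]
top key_zone_right_top 0.41 [300.  187.2] [ 0.5185 -0.2095  0.064 ]
top key_boost_top 0.4 [319.8 183.6] [ 0.5334 -0.2857  0.064 ]
top zone_right 0.51 [297.8 131.1] [ 0.739  -0.2011  0.065 ]
top pot 0.71 [321.8 281.4] [ 0.1649 -0.2902  0.065 ]
top pot 0.53 [295.8 137.3] [ 0.7141 -0.1933  0.065 ]
top pot_lid 0.97 [295.6 130.8] [ 0.7069 -0.1797  0.18  ]
top pot_lid 0.55 [384.5 218.2] [ 0.3974 -0.491   0.18  ]
top pan 0.68 [221.3 145.2] [0.6788 0.0958 0.065 ]
top hob 0.74 [220.5 145.8] [0.6922 0.1049 0.    ]
top hob 0.57 [254.8 151.1] [ 0.6721 -0.0344  0.    ]
scene key_power_top 0.46 [253.9 217.6] [ 0.5021 -0.0501  0.064 ]
scene key_zone_left_top 0.58 [293.3 211.9] [0.4948 0.0816 0.064 ]
scene key_zone_right_top 0.54 [262.3 264.3] [ 0.7166 -0.0637  0.064 ]
scene key_zone_right_top 0.52 [102.1 271.3] [ 0.6651 -0.4914  0.064 ]
scene key_boost_top 0.4 [177.3 229.6] [ 0.52   -0.2915  0.064 ]
scene pot 0.79 [218.4 271.1] [ 0.7219 -0.1845  0.065 ]
scene pot 0.76 [174.8 188. ] [ 0.2784 -0.2983  0.065 ]
scene pot_lid 0.77 [210.8 239.1] [ 0.7245 -0.1973  0.18  ]
scene pan 0.87 [319.3 250.2] [0.6905 0.1072 0.065 ]
scene hob 0.94 [260.4 265.5] [ 0.6542 -0.0573  0.    ]
1.1 [ 0.21602744 -0.6130729   0.23131315] [ 9.85688094e-01  1.68579299e-01 -1.17019823e-05  1.66088156e-05] 0.0850941778369988 0.0187
```

Run:
```python
import cv2
a=cv2.imread("pics/top0.png")[90:300,170:420];cv2.imwrite("pics/t.png",cv2.resize(a,None,fx=2.8,fy=2.8,interpolation=cv2.INTER_CUBIC))
a=cv2.imread("pics/scene0.png");cv2.imwrite("pics/s.png",cv2.resize(a,None,fx=1.5,fy=1.5,interpolation=cv2.INTER_CUBIC))
```

```text
(no output)
```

View pics/t.png

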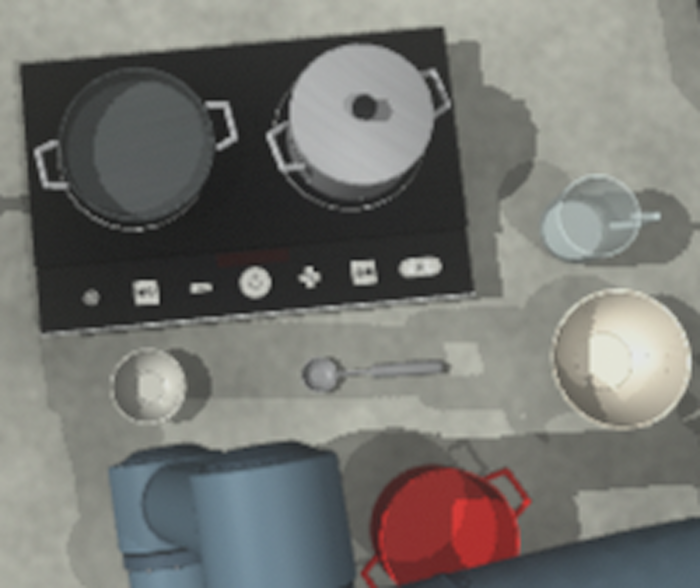

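View pics/s.png

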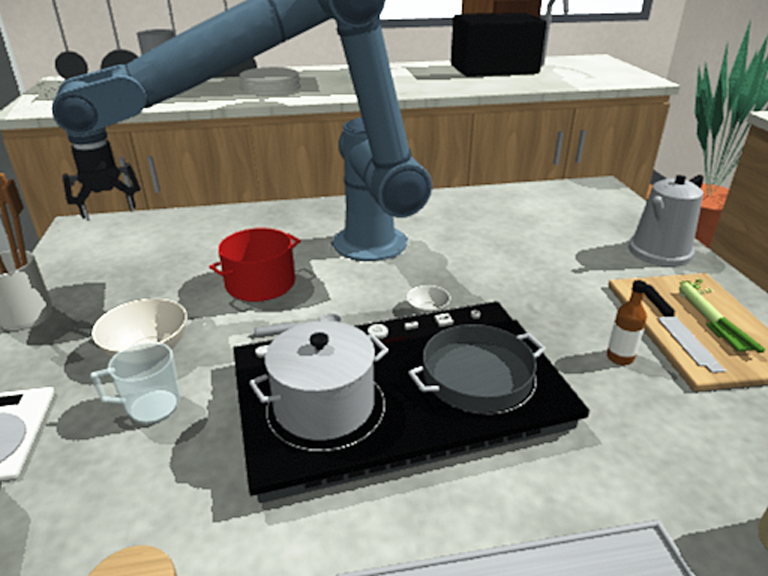

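The steel pot is on the right zone: crop pixel (365,110), with the pan on the left. The power key is at crop (255,282), the right zone key at (363,272) and boost at (420,267). The red pot is the look-alike. I'll measure the key centroids and fit the known layout to them.

Run:
```python
from h import *
im=cv2.imread("pics/top0.png");g=cv2.cvtColor(im,cv2.COLOR_BGR2GRAY).astype(float)
exp=dict(timer=(91,297,225),zl=(146,292,150),minus=(201,288,75),power=(255,282,0),plus=(309,277,-75),zr=(363,272,-150),boost=(420,267,-228))
M=[];P=[]
for k,(u,v,y) in exp.items():
    u=u/2.8+170-.32;v=v/2.8+90-.32
    h=12 if k=="boost" else 8
    u0,v0=int(round(u))-h,int(round(v))-7
    p=g[v0:v0+15,u0:u0+2*h+1];wt=np.clip(p-60,0,None)
    yy,xx=np.mgrid[v0:v0+15,u0:u0+2*h+1]
    d=np.hypot(xx-u,yy-v); wt[d>(11 if k=="boost" else 7.5)]=0
    c=((wt*xx).sum()/wt.sum(),(wt*yy).sum()/wt.sum())
    X=w("top",c,.063);M.append([-.148,y/1000]);P.append(X[:2]);print(k,np.round(c,2),np.round(X,4))
M=np.array(M);P=np.array(P)
m,p=M-M.mean(0),P-P.mean(0)
th=np.arctan2((m[:,0]*p[:,1]-m[:,1]*p[:,0]).sum(),(m*p).sum())
R=np.array([[np.cos(th),-np.sin(th)],[np.sin(th),np.cos(th)]]);t=P.mean(0)-R@M.mean(0)
print("yaw",th,"t",t,"res mm",np.round((P-(M@R.T+t))*1000,1).tolist())
for n,q in dict(power=(-.148,0),zr=(-.148,-.15),boost=(-.148,-.228),zoneR=(.045,-.15)).items(): print(n,R@q+t)
```

```text
timer [202.14 195.85] [0.4806 0.1647 0.063 ]
zl [221.9  194.08] [0.4883 0.0895 0.063 ]
minus [241.1  192.25] [0.4963 0.0162 0.063 ]
power [260.73 190.47] [ 0.5041 -0.0589  0.063 ]
plus [280.19 188.52] [ 0.5126 -0.1335  0.063 ]
zr [299.28 186.85] [ 0.5199 -0.2068  0.063 ]
boost [319.67 184.9 ] [ 0.5285 -0.2853  0.063 ]
yaw 0.1062057891662232 t [ 0.65145733 -0.04306235] res mm [[0.2, -0.2], [-0.1, -0.9], [-0.0, 0.3], [-0.2, -0.2], [0.3, -0.2], [-0.2, 1.1], [0.0, 0.1]]
power [ 0.50429124 -0.05875127]
zr [ 0.52019217 -0.20790609]
boost [ 0.52846066 -0.2854666 ]
zoneR [ 0.71210471 -0.18744689]
```

```bash
cat >> h.py <<'E'
Q=[np.cos(.0531),np.sin(.0531),0,0]
def press(xy):
    bot.movel([*xy,.10],Q,vel=.15); bot.movel([*xy,.070],Q,vel=.08); bot.sleep(.2)
    b=np.mean([bot.get_obs()["force"][2] for _ in range(3)]); z=.067; f=0; log=[]
    while z>.0575 and f<6.0:
        z-=.001; bot.movel([*xy,z],Q,vel=.02); bot.sleep(.08)
        s=bot.get_obs(); f=abs(s["force"][2]-b); log.append((round(z,3),round(s["eef_pos"][2],4),round(f,2)))
    bot.sleep(.15); s=bot.get_obs(); print(log,"held",s["force"][2]-b,s["eef_pos"],s["t"])
    bot.movel([*xy,.10],Q,vel=.08); print("residual",bot.get_obs()["force"][2]-b)
E
python3 - <<'E'
from h import *
hand.grip(0.0,20)
bot.movel([.45,-.15,.22],Q,vel=.3)
bot.movel([.5043,-.0588,.12],Q,vel=.25)
print(bot.get_obs()["t"],bot.get_obs()["finger_gap"])
press([.5043,-.0588])
E
```

```text
4.4833 0.00018636217807734134
[(0.066, np.float64(0.066), np.float64(0.38)), (0.065, np.float64(0.065), np.float64(0.68)), (0.064, np.float64(0.0641), np.float64(1.36)), (0.063, np.float64(0.0632), np.float64(2.67)), (0.062, np.float64(0.0622), np.float64(2.97)), (0.061, np.float64(0.0612), np.float64(5.15)), (0.06, np.float64(0.0604), np.float64(7.4))] held 6.653995675825491 [ 0.50450063 -0.05886264  0.06040029] 8.075
residual -0.20992671632425733
```

The power key went down about 3.6 mm at 6.7 N and was released. Next are the right zone key and boost, then I'll clear the hand.

Run:
```python
from h import *
press([.5202,-.2079]); press([.5285,-.2855])
bot.movel([.46,-.27,.25],Q,vel=.2); bot.movel([.30,-.35,.30],Q,vel=.25)
print(bot.get_obs()["t"])
cv2.imwrite("pics/s2.png",optics.read_camera("scene")[:,:,::-1])
```

```text
[(0.066, np.float64(0.066), np.float64(0.47)), (0.065, np.float64(0.065), np.float64(0.78)), (0.064, np.float64(0.0641), np.float64(0.01)), (0.063, np.float64(0.0632), np.float64(1.88)), (0.062, np.float64(0.0622), np.float64(3.83)), (0.061, np.float64(0.0613), np.float64(4.82)), (0.06, np.float64(0.0605), np.float64(7.18))] held 6.996035589300935 [ 0.5203757  -0.20803319  0.06048873] 13.1833
residual -0.036974400956516607
[(0.066, np.float64(0.066), np.float64(0.76)), (0.065, np.float64(0.065), np.float64(0.17)), (0.064, np.float64(0.0641), np.float64(0.74)), (0.063, np.float64(0.0633), np.float64(2.07)), (0.062, np.float64(0.0623), np.float64(2.65)), (0.061, np.float64(0.0613), np.float64(5.5)), (0.06, np.float64(0.0605), np.float64(6.61))] held 6.130047372115637 [ 0.52864739 -0.28562703  0.06048261] 17.8083
residual -0.8432016842503498
20.325
```

View pics/s2.png

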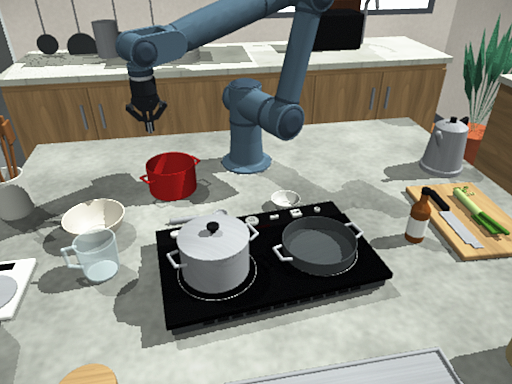

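The hand is clear at (148,110). The pot at (215,250), the pan at (318,245) and the rest of the worktop look undisturbed.

```bash
python3 -c "
from h import *
print(finish_job())"
```

```text
the job is handed in; nothing more can be done
None
```

I pressed power, then the right zone key (the steel pot's side), then boost, each about 3.5 mm down at 6–7 N and released before the next; the hand is clear, nothing in the last picture looks moved, and the job is handed in at about 20 s, with no verdict returned.

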